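# Wake up the soldering station

## Robot

A 7-joint arm with a two-finger parallel gripper is mounted at the origin on the work surface. World frame = base frame: x ahead of the robot, y to its left, z up, the work surface at z = 0. Lengths are in m, angles in rad, forces in N, time in s.
With the tool pointing down it reaches from about 0.35 to 0.9 m from the base axis. Payload 8.1 kg.
Tool frame: the origin (TCP) lies midway between the tips of the shut fingers; the grasp point (between the pads) lies 19 mm behind it; z points along the fingers, x is the direction in which the jaws open and shut, and the axes are right-handed (so a half turn about z gives the same grasp; the last joint's range is limited). The gripper opens to 92 mm and grips with 3 to 60 N. Pads are 19 mm wide; open, the fingers measure 130 mm over their backs; the gripper's body (75 mm by 190 mm) begins 47 mm behind the grasp point.
Start: joints at [-1.257, 0.434, 0.025, 1.573, -0.012, 1.134, -0.075], TCP at [0.253, 0.571, 0.227] pointing down, gripper open.
Joint ranges: [-2.62, 2.62], [-0.44, 2.09], [-1.27, 1.32], [0.08, 2.57], [-1.32, 4.46], [0.12, 2], [-2.74, 2.74]. Speed limits (rad/s): [2.22, 2.22, 3.01, 3.01, 3.14, 3.14, 3.14].

## Interface

Orientations are given as a rotation vector (axis times angle).
In Python, from cell import arm gives the robot as it stands. The module is installed in compiled form; this text tells all that it offers.
- The arm moves only by the tool play_rows, never from a script. Its argument "motion" is a list of rows, each a list of 7 numbers: the gripper's target within -1 to 1 (fully open at 1, half-way at 0, shut at -1), then the shift along the tool's x, y, z in mm, then the turn, a rotation vector about the tool's x, y, z in rad. In form: [[claw, tx, ty, tz, ax, ay, az], ...]. A call has 1 to 10 rows; each row is the pose to reach, as a shift and turn from the pose measured when the call began, along the tool's axes at that moment; what a row does not reach only later rows make up. A row lasts 1/10 s, in which the tool goes at most 50 mm and 8.59 degrees, less where a joint would pass 70% of its speed; a pose out of reach is approached as far as the arm can. A call with a gripper value outside its range is refused whole. The fingers move at their own pace and stop on an object; "force" is the grip in N (left out, the last holds). Time passes only in rows, so rows that repeat a pose let the fingers close. It gives the time, the measured TCP pose, the force and the opening at its end, in the units of the state.
- arm.observe(): the state, without advancing time (a new reading comes with each control period).
- arm.get_image(name): name is "scene" or "top" or "wrist"; returns a dict with "img" (384x512x3 uint8, blue, green, red), "depth" (384x512 float32, m along the optical axis (not along the pixel's ray), 0 where there is no reading), "K" (3x3 intrinsics, pixels), "k1" (the pictures are not rectified: a ray, as slopes to the right and down, at radius r is drawn at 1 + k1 r^2 times it, then the intrinsics apply), "rvec" (rotation vector, rad) and "tvec" (3), from world to camera coordinates, as OpenCV has them. Camera axes: x right, y down, z forward; pixel columns grow to the right and rows downward; lengths in m; the calibration is good to about 2 mm. A picture is of the moment at which its call begins.
- arm.sign_off(): hands the job in, once; it reports no verdict.
Trained networks look in a picture, given as the dict that the camera call returned (one of the last four; its "shot" number tells which), for a name from the list of things; names that differ only in an ending like _2 or _b are one class to them, and where a whole thing is asked for, a point or a joint stands for the part that bears it (a point fixed in the world has none). Each returns a list of dicts, best first, with "score" (0 to 1); they miss things now and then, are a little off and sometimes report something else, mostly with a low value. They report only what shows in the picture. A call takes as long as a camera call.
- arm.look_for(picture, query): "box" ([left, top, width, height] as shares, 0 to 1, of the picture: columns of its width, rows of its height, round what is visible of it).
The state is a dict: "clock": time; "joints": joint angles; "dq": joint speeds; "joint_efforts": joint torques, N m; "position": TCP position; "ee_rot": TCP orientation; "force": force on the tool from outside, world axes, zero at the start; "ft_torque": the same for the moment, N m; "width": opening from 0.0 (shut) to 1.0 (fully open).
Only numpy, scipy, OpenCV 4.12 (cv2) and the standard library are available. Lean on these libraries where they do the work, as an engineer would, in place of code of your own. Each camera call takes 0.05 s, during which the arm holds its last target. There are 200 camera calls.

## Task

Get the soldering station ready for use with light fingertip presses: first switch on the white power strip by pressing the raised half of its red rocker (the half nearer the strip's end) all the way down, next switch on the station by pressing the raised half of the green rocker on its sloping panel (the half nearer the station's side) all the way down, and only then tap the middle one of its three blue preset keys so that it goes down and springs back up. Leave the other two preset keys alone, never lean hard on the strip or the station, and pick up, push about or knock over nothing on the bench.

Things in the scene. Friction and masses are not known exactly. Their poses are not given: they have to be found in the camera images.
- station: Grey soldering station, 195 mm deep (x), 165 wide (y), 95 high, 2.4 kg, loose on rubber feet. Origin: centre of its underside; z up; front faces its own -x. Its panel rises from the front edge (45 mm high) towards +x at 25 degrees over 108 mm; behind, the top is flat. On it a display, three blue keys in a row and, at the -y end, a green rocker: all pressable straight down or square to the panel.
- station_rocker (a joint): Tilt of the station's green rocker, rad: 0 = off (as found, the half towards the station's -y side standing up), 0.3 = on (that half down). It is stiff and stays where it is left, so press to its stop; 1 to 2 N on the raised half moves it. Its frame is springy and gives 1 mm per 4 N.
- station_rocker_half (a point): Middle of the raised half (towards the station's -y side) of the green rocker, 13 mm from the pivot; moves with it. The half is a flat face 18 mm long (along the station's y), 20 wide. Off, its free edge stands 13 mm out from the panel, this point 11; on, 8 and 7. Site axes when off: x towards the station's -y, y up the slope, z square out from the panel.
- preset_mid_top (a point): Centre of the top of the middle blue preset key, the one to tap. Key top 14 mm (up the slope) by 18 mm (along the row), 9 mm out from the panel; point x up the slope, y along the row, z square out from the panel. Keys are 30 mm apart, centre to centre, along the station's y; the green rocker is 79 mm from this key towards the station's -y.
- preset_mid (a joint): How far the middle key is pressed, m: 0 = up, 0.006 = fully down. Sprung: 1 N starts it, 4 N takes it half way, which is enough, 7 N fully down.
- preset_left_top (a point): Centre of the top of the blue preset key at the station's +y end of the row (on the left seen from the robot); same size. Leave alone.
- preset_left (a joint): How far that left key is pressed, m (0 to 0.006).
- preset_right_top (a point): Centre of the top of the blue preset key towards the station's -y (on the right seen from the robot, between middle key and rocker); same size. Leave alone.
- preset_right (a joint): How far that right key is pressed, m (0 to 0.006).
- strip: White three-socket power strip, 250 mm long (its y), 56 wide, 40 high, 0.6 kg, loose on the bench. Origin: centre of its underside; z up. The red rocker is at its +y end, pivot 95 mm from the centre. A black plug (33 mm above the strip's top) sits in the middle socket, a black adapter (49 mm above it) in the socket at the -y end.
- strip_rocker (a joint): Tilt of the strip's red rocker, rad: 0 = off (as found, outer half standing up), 0.3 = on (outer half down). It is stiff and stays where it is left, so press to its stop; 1 to 2 N on the raised half moves it. Its frame is springy and gives 1 mm per 4 N.
- strip_rocker_half (a point): Middle of the raised half (towards the strip's +y end) of the red rocker, 13 mm from the pivot; moves with it. The half is a flat face 18 mm long (along the strip), 20 wide. Off, its free edge stands 13 mm above the strip's top, this point 11; on, 8 and 7. Site axes when off: x towards the strip's +y end, y across the strip, z up.
- iron_stand: Dark stand, 170 x 85 mm base, with a soldering iron (yellow grip) leaning in it, about 180 mm high. Bystander; origin at its underside.
- driver: Screwdriver with black handle lying on the bench. Bystander.
- coupling: Aluminium shaft coupling, 25 mm across, 45 mm high, standing. Bystander; origin at its underside.
- screw_a: Steel socket-head screw standing on its head, 10 mm across, 26 mm high. Bystander; origin at its underside.
- screw_b: Another such screw. Bystander.
- impeller: Black three-bladed impeller, 86 mm across, 30 mm high, lying flat. Bystander; origin at its underside.
- flange: Flat steel ring, 110 mm outside, 84 mm inside, 4 mm thick. Bystander.
- spool: Solder spool with blue flanges, 60 mm across, 44 mm high, standing. Bystander; origin at its underside.

How it is judged:
On the way, in this order (a step that is already met when the one before it is completed fails the run):
1. the power strip is switched on (value of joint strip_rocker above 0.24 rad), for 0.1 s.
2. the station is switched on (value of joint station_rocker above 0.24 rad), for 0.1 s.
3. the middle preset key is pressed by the fingers (value of joint preset_mid above 0.002 m and contact force between the fingers and station above 0.24 N), for 0.04 s.
At the end, for the whole second after the job is handed in: Both rockers are on (0.24 rad or more of 0.3), all three preset keys are up again (within 0.8 mm), and the strip and the station stand flat and at rest within 20 mm of where they were found (value of joint each of strip_rocker, station_rocker above 0.24 rad and value of joint each of preset_mid, preset_left, preset_right below 0.0008 m and distance of each of station, strip from where it was at the start of the episode below 0.02 m and angle between each of station, strip's own z axis and vertical below 0.05 rad and linear speed of each of station, strip below 0.02 m/s); the robot touches nothing.
It fails at once if out of order: the station's rocker is pressed over while the strip is off, or the middle preset key is pressed (over 1.5 mm) while the station is off ((value of joint station_rocker above 0.15 rad and value of joint strip_rocker below 0.15 rad) or (value of joint preset_mid above 0.0015 m and value of joint station_rocker below 0.15 rad)).
It fails at once if another preset key is pressed (over 1.5 mm) (value of joint any of preset_left, preset_right above 0.0015 m).
It fails at once if the arm leans on the strip or the station with more than 25 N (contact force between any of the arm, the fingers and station above 25 N or contact force between any of the arm, the fingers and strip above 25 N).
It fails at once if the strip or the station is lifted or pushed more than 20 mm, or tipped (distance of any of station, strip from where it was at the start of the episode above 0.02 m or height (world z) of any of station, strip above 0.008 m or angle between any of station, strip's own z axis and vertical above 0.1 rad).
It fails at once if a bystander is picked up, pushed more than 15 mm or knocked over (distance of any of iron_stand, driver, coupling, screw_a, screw_b, impeller, flange, spool from where it was at the start of the episode above 0.015 m or angle between any of coupling, screw_a, screw_b, spool's own z axis and vertical above 0.7 rad or angle between iron_stand's own z axis and vertical above 0.4 rad).
It also fails if it takes over 58 s, if anything falls off the work surface, if the arm or the gripper's body presses on something with over 40 N, if the wrist force passes 120 N, or if a joint passes its speed limit or range.

## Working session

There is one attempt and no reset: what is moved stays moved. The work goes in short steps, Python scripts to look and compute and a tool call to move; the robot and the scene stay as the last step left them, time stands still between calls to the robot, and variables do not carry over. Pictures are saved under pics/ and viewed, on a budget of 10 in all, crops included, one or two more only if the job needs it, and the job is handed in when it is done.

Besides the shell and the picture viewer there is one more tool, called by a JSON object that holds its "fn" and its "kwargs", one argument or row to a line. play_rows: Moves the arm, as the interface text tells. Its arguments: {"type":"object","properties":{"motion":{"type":"array"},"force":{"type":"number"}},"required":["motion"]}

```bash
mkdir -p pics; cat > h.py <<'E'
import numpy as np, cv2
from cell import arm
from scipy.spatial.transform import Rotation as R
def cloud(p):
    d=p['depth']; K=p['K']; h,w=d.shape
    v,u=np.mgrid[:h,:w]; pts=np.stack([u,v],-1).reshape(-1,1,2).astype(float)
    n=cv2.undistortPoints(pts,np.array(K,float),np.array([p['k1'],0,0,0,0.])).reshape(h,w,2)
    c=np.dstack([n[...,0]*d,n[...,1]*d,d])
    Rm=cv2.Rodrigues(np.array(p['rvec'],float))[0]
    return (c-np.array(p['tvec']).ravel())@Rm
E
python3 - <<'E'
from h import *
print(arm.observe())
a=[]
for n in ['scene','top']:
    p=arm.get_image(n); np.savez('p_'+n,**{k:np.array(v) for k,v in p.items()})
    cv2.imwrite(f'pics/{n}.png',p['img'])
    W=cloud(p)
    print(n,p['k1'],np.array(p['K'])[0,0])
    for q in ['station','strip','station_rocker_half','strip_rocker_half','preset_mid_top','iron_stand','spool']:
        for r in arm.look_for(p,q)[:3]:
            b=np.array(r['box'])*[512,384,512,384]; c=b[:2]+b[2:]/2
            print(q,round(r['score'],2),b.round(),W[int(c[1]),int(c[0])].round(3))
E
```

```text
{'clock': 0.0, 'joints': array([-1.25661107,  0.43521572,  0.02498818,  1.57408939, -0.01158209,
        1.13399647, -0.07510485]), 'dq': array([-0.00052138,  0.00071287, -0.0009217 , -0.00113854, -0.00044813,
        0.00036428,  0.00069966]), 'joint_efforts': array([ 6.29176593e-04, -6.67850518e+01,  9.85582620e-01, -3.14453101e+01,
       -6.05643145e-02,  4.27024020e-02,  1.54083773e-04]), 'position': array([0.252875  , 0.57100445, 0.22595265]), 'ee_rot': array([ 2.63221058e+00,  1.71314659e+00, -1.90641593e-03]), 'force': array([-0.21447592,  0.02220155, -0.88657115]), 'ft_torque': array([ 0.03065039, -0.01803164,  0.01634452]), 'width': 1.0020604931855028}
scene -0.06444899191079556 471.0780092713731
station 0.57 [143. 171.  75.  55.] [ 0.62  -0.132  0.088]
strip 0.9 [238. 210.  81.  60.] [0.561 0.184 0.054]
station_rocker_half 0.47 [170. 168.  13.   5.] [ 0.513 -0.252  0.069]
strip_rocker_half 0.5 [301. 249.  15.   3.] [0.543 0.272 0.049]
spool 0.81 [139. 152.  16.  19.] [ 0.498 -0.412  0.031]
top 0.036204772890080165 354.7104847594507
station 0.63 [291. 126.  69.  77.] [ 0.559 -0.181  0.094]
strip 0.84 [162. 160.  87.  22.] [0.551 0.163 0.075]
station_rocker_half 0.38 [343. 178.  13.   9.] [ 0.508 -0.254  0.068]
strip_rocker_half 0.49 [161. 168.  19.   9.] [0.55  0.271 0.047]
iron_stand 0.92 [ 46. 107. 100.  82.] [0.62  0.472 0.095]
spool 0.76 [392. 182.  23.  21.] [ 0.478 -0.419  0.041]
spool 0.4 [323. 204.  18.  62.] [ 0.354 -0.209  0.027]
```

```bash
python3 - <<'E'
import cv2,numpy as np
a=cv2.imread('pics/top.png')[90:290,30:430]; cv2.imwrite('pics/topc.png',cv2.resize(a,None,fx=2,fy=2,interpolation=cv2.INTER_CUBIC))
E
```

```text
(no output)
```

View pics/topc.png

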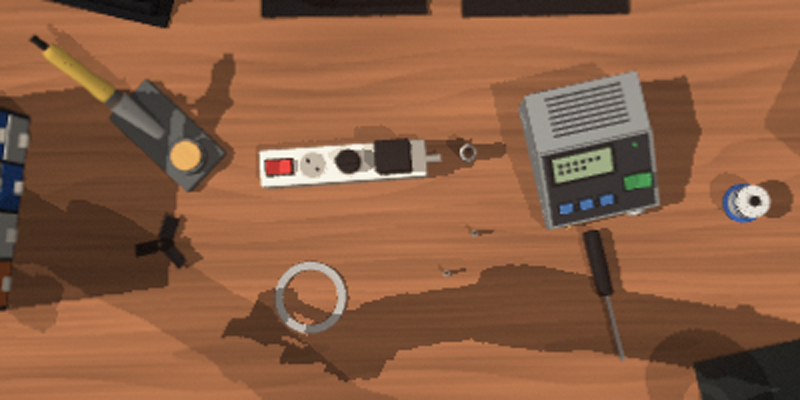

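The top crop shows the strip at about (340,165) with its red rocker at the left end (278,166). The station is at (595,150), with blue keys at (566–606,205) and the green rocker at (637,181). I'll measure positions and yaws next.

```bash
python3 - <<'E'
from h import *
for n in ['scene','top']:
    p=dict(np.load(f'p_{n}.npz')); W=cloud(p)
    hsv=cv2.cvtColor(p['img'],cv2.COLOR_BGR2HSV); H,S,V=cv2.split(hsv)
    def rep(name,m,lo,hi):
        m=m&(W[...,0]>lo[0])&(W[...,0]<hi[0])&(W[...,1]>lo[1])&(W[...,1]<hi[1])&(W[...,2]>.03)&(W[...,2]<.14)
        k,l,st,_=cv2.connectedComponentsWithStats(m.astype(np.uint8))
        for i in range(1,k):
            if st[i,4]>12:
                q=W[l==i]; print(n,name,st[i,4],st[i,:4],'mean',q.mean(0).round(4),'min',np.percentile(q,3,0).round(3),'max',np.percentile(q,97,0).round(3))
    rep('red',((H<6)|(H>174))&(S>150),(.4,.2),(.7,.33))
    rep('green',(H>50)&(H<75)&(S>130),(.4,-.35),(.7,-.1))
    rep('blue',(H>100)&(H<125)&(S>110),(.4,-.35),(.7,-.05))
    m=(W[...,0]>.45)&(W[...,0]<.66)&(W[...,1]>.02)&(W[...,1]<.32)&(W[...,2]>.032)&(W[...,2]<.13)
    r=cv2.minAreaRect(W[m][:,:2].astype(np.float32)); print(n,'strip',r)
    m=(W[...,0]>.42)&(W[...,0]<.75)&(W[...,1]>-.32)&(W[...,1]<-.06)&(W[...,2]>.03)&(W[...,2]<.13)
    r=cv2.minAreaRect(W[m][:,:2].astype(np.float32)); print(n,'station',r)
E
```

```text
scene red 59 [301 249  13   8] mean [0.5539 0.2745 0.0485] min [0.545 0.259 0.041] max [0.56  0.289 0.055]
scene strip ((0.5553275942802429, 0.17985060811042786), (0.06311404705047607, 0.2474503219127655), 2.6794793605804443)
scene station ((0.5664416551589966, -0.1859256774187088), (0.21042707562446594, 0.17068396508693695), 10.875500679016113)
top red 93 [163 169  13   8] mean [0.5475 0.2731 0.0495] min [0.538 0.256 0.045] max [0.557 0.29  0.055]
top blue 33 [330 187   7   6] mean [ 0.4878 -0.2077  0.0656] min [ 0.48  -0.219  0.056] max [ 0.495 -0.199  0.069]
top blue 31 [320 189   7   6] mean [ 0.4818 -0.178   0.0659] min [ 0.475 -0.189  0.059] max [ 0.487 -0.17   0.071]
top blue 28 [310 192   7   5] mean [ 0.4757 -0.1483  0.0669] min [ 0.47  -0.156  0.064] max [ 0.481 -0.14   0.071]
top strip ((0.5521519780158997, 0.1798374354839325), (0.05626868084073067, 0.24901427328586578), 2.9597837924957275)
top station ((0.5598490834236145, -0.18735764920711517), (0.20802699029445648, 0.16930967569351196), 9.961082458496094)
```

```bash
cat >> h.py <<'E'
def rot(yaw,tilt=0):  # tool x along heading yaw, tool z down, tilted so z leans to +heading by tilt (deg)
    return R.from_euler('z',yaw,degrees=True)*R.from_euler('x',180,degrees=True)*R.from_euler('y',tilt,degrees=True)
def plan(pos,Rt):
    s=arm.observe(); R0=R.from_rotvec(s['ee_rot'])
    print('t',round(s['clock'],2),'pos',s['position'].round(4),'F',s['force'].round(2),'shift mm',(R0.inv().apply(np.array(pos)-s['position'])*1000).round(1),'turn',(R0.inv()*Rt).as_rotvec().round(3),'w',round(s['width'],2))
E
python3 -c "
from h import *
print(rot(0,25).as_matrix().round(2)[:,2])
plan((.546,.289,.2),rot(3))"
```

```text
[ 0.42 -0.   -0.91]
t 0.8 pos [0.2531 0.5715 0.2268] F [ 0.66  0.16 -1.23] shift mm [-139.7  382.2   26.8] turn [-0.    -0.     1.102] w 1.0
```

{"fn": "play_rows", "kwargs": {
  "motion": [
    [-1, -14, 38, 0, 0, 0, 0.11],
    [-1, -28, 76, 0, 0, 0, 0.22],
    [-1, -42, 115, 0, 0, 0, 0.33],
    [-1, -56, 153, 0, 0, 0, 0.44],
    [-1, -70, 191, 0, 0, 0, 0.55],
    [-1, -84, 229, 0, 0, 0, 0.66],
    [-1, -98, 268, 0, 0, 0, 0.77],
    [-1, -112, 306, 5, 0, 0, 0.88],
    [-1, -126, 344, 10, 0, 0, 0.99],
    [-1, -140, 382, 20, 0, 0, 1.1]
  ]
}}

```text
clock: 1.8
position: [0.5471, 0.2879, 0.2074]
ee_rot: [-3.14, -0.078, -0.002]
force: [0.1, 1.3, 0.2]
width: 0.177
```

{"fn": "play_rows", "kwargs": {
  "motion": [
    [-1, 0, 0, 0, 0, 0, 0],
    [-1, 0, 0, 0, 0, 0, 0]
  ]
}}

```text
clock: 2.0
position: [0.5477, 0.2867, 0.2071]
ee_rot: [-3.14, -0.075, -0.002]
force: [-0.8, 1.2, -0.1]
width: 0.023
```

```bash
python3 - <<'E'
from h import *
plan((.546,.289,.08),rot(3))
p=arm.get_image('wrist'); cv2.imwrite('pics/w1.png',p['img']); W=cloud(p)
H,S,V=cv2.split(cv2.cvtColor(p['img'],cv2.COLOR_BGR2HSV))
m=((H<6)|(H>174))&(S>150)&(W[...,2]>.03)&(W[...,2]<.07)&(W[...,1]<.33)&(W[...,1]>.2)
k,l,st,_=cv2.connectedComponentsWithStats(m.astype(np.uint8))
for i in range(1,k):
    if st[i,4]>60:
        q=W[l==i]; print(st[i],q.mean(0).round(4),np.percentile(q,2,0).round(4),np.percentile(q,98,0).round(4)); print(cv2.minAreaRect(q[:,:2].astype(np.float32)))
for r in arm.look_for(p,'strip_rocker_half'):
    b=np.array(r['box'])*[512,384,512,384]; c=b[:2]+b[2:]/2; print(r['score'],b.round(),W[int(c[1]),int(c[0])].round(4))
E
```

```text
t 2.0 pos [0.5477 0.2867 0.2071] F [-0.79  1.19 -0.06] shift mm [ -1.7  -2.3 127.1] turn [-0.    -0.001 -0.005] w 0.02
[250 177  20  34 650] [0.5494 0.2742 0.0493] [0.5398 0.2562 0.0459] [0.5588 0.2914 0.0541]
((0.549928605556488, 0.2735874354839325), (0.020055904984474182, 0.03691677004098892), 2.3823773860931396)
0.85 [253. 177.  18.  35.] [0.5512 0.2743 0.0476]
```

View pics/w1.png

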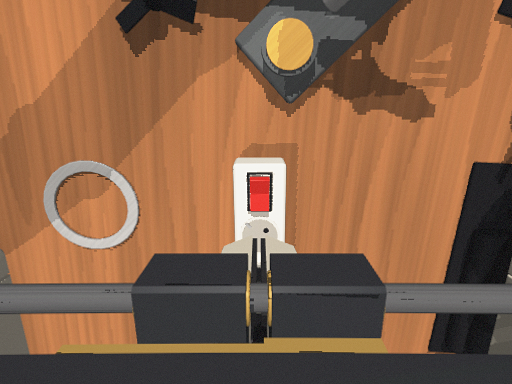

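The wrist picture shows the red rocker at (260,193). It measures 20×37 mm, as expected, with its pivot near (0.549, 0.274). Next I descend above its outer half.

{"fn": "play_rows", "kwargs": {
  "motion": [
    [-1, 1, -1, 40, 0, 0, 0],
    [-1, 1, -2, 80, 0, 0, 0],
    [-1, 1, -2, 115, 0, 0, 0],
    [-1, 1, -2, 140, 0, 0, 0],
    [-1, 1, -2, 140, 0, 0, 0],
    [-1, 1, -2, 140, 0, 0, 0]
  ]
}}

```text
clock: 2.7
position: [0.5469, 0.2927, 0.0681]
ee_rot: [-3.138, -0.085, -0.001]
force: [0.0, -0.2, 0.9]
width: 0.003
```

{"fn": "play_rows", "kwargs": {
  "motion": [
    [-1, 0, 0, 3, 0, 0, 0],
    [-1, 0, 0, 6, 0, 0, 0],
    [-1, 0, 0, 9, 0, 0, 0],
    [-1, 0, 0, 12, 0, 0, 0],
    [-1, 0, 0, 14, 0, 0, 0],
    [-1, 0, 0, 16, 0, 0, 0],
    [-1, 0, 0, 16, 0, 0, 0]
  ]
}}

```text
clock: 3.4
position: [0.547, 0.2929, 0.0519]
ee_rot: [-3.138, -0.085, -0.001]
force: [0.0, 0.7, 1.7]
width: 0.006
```

{"fn": "play_rows", "kwargs": {
  "motion": [
    [-1, 0, 0, 1, 0, 0, 0],
    [-1, 0, 0, 2, 0, 0, 0],
    [-1, 0, 0, 3, 0, 0, 0],
    [-1, 0, 0, 4, 0, 0, 0],
    [-1, 0, 0, 4, 0, 0, 0]
  ]
}}

```text
clock: 3.9
position: [0.5471, 0.293, 0.0479]
ee_rot: [-3.138, -0.085, -0.001]
force: [-0.0, 1.4, 2.3]
width: 0.007
```

{"fn": "play_rows", "kwargs": {
  "motion": [
    [-1, 0, 0, 1, 0, 0, 0],
    [-1, 0, 0, 2, 0, 0, 0],
    [-1, 0, 0, 2, 0, 0, 0]
  ]
}}

```text
clock: 4.2
position: [0.5472, 0.2931, 0.0463]
ee_rot: [-3.137, -0.085, -0.002]
force: [-1.7, 0.8, 7.8]
width: 0.004
```

{"fn": "play_rows", "kwargs": {
  "motion": [
    [-1, 0, 0, 0.5, 0, 0, 0],
    [-1, 0, 0, 1, 0, 0, 0],
    [-1, 0, 0, 1, 0, 0, 0]
  ]
}}

```text
clock: 4.5
position: [0.5472, 0.2931, 0.0458]
ee_rot: [-3.137, -0.085, -0.002]
force: [-2.5, -0.4, 9.0]
width: 0.003
```

{"fn": "play_rows", "kwargs": {
  "motion": [
    [-1, 0, 0, -5, 0, 0, 0],
    [-1, 0, 0, -25, 0, 0, 0],
    [-1, 0, 0, -70, 0, 0, 0],
    [-1, 0, 0, -115, 0, 0, 0],
    [-1, 0, 0, -155, 0, 0, 0],
    [-1, 0, 0, -160, 0, 0, 0],
    [-1, 0, 0, -160, 0, 0, 0]
  ]
}}

```text
clock: 5.2
position: [0.5476, 0.2926, 0.207]
ee_rot: [-3.136, -0.084, -0.005]
force: [-0.1, -0.8, -0.0]
width: 0.006
```

```bash
python3 - <<'E'
from h import *
plan((.42,-.24,.2),rot(11,25))
p=arm.get_image('wrist'); W=cloud(p)
H,S,V=cv2.split(cv2.cvtColor(p['img'],cv2.COLOR_BGR2HSV))
m=((H<6)|(H>174))&(S>150)&(W[...,2]>.03)&(W[...,2]<.07)&(W[...,1]<.33)&(W[...,1]>.2)
q=W[m]; print(q.mean(0).round(4))
for y in np.arange(.256,.293,.004):
    s=q[abs(q[:,1]-y)<.002]; print(y.round(3),len(s),s[:,2].mean().round(4) if len(s) else '')
m=(W[...,0]>.5)&(W[...,0]<.6)&(W[...,1]>.2)&(W[...,1]<.33)&(W[...,2]>.036)&(W[...,2]<.043)
print('top',np.median(W[m],0).round(4))
E
```

```text
t 5.2 pos [0.5476 0.2926 0.207 ] F [-0.11 -0.78 -0.01] shift mm [-156.1  525.     4.2] turn [ 0.026  0.432 -0.137] w 0.01
[0.5496 0.2748 0.0492]
0.256 9 0.0512
0.26 81 0.0532
0.264 83 0.0513
0.268 81 0.0494
0.272 78 0.0477
0.276 67 0.0473
0.28 67 0.0478
0.284 70 0.0484
0.288 70 0.049
0.292 60 0.048
top [0.5497 0.2646 0.0409]
```

The strip is on: the outer half now sits lower (48–49 mm) and the inner half stands at 53 mm. Next, over to the station, tilted square to the panel.

{"fn": "play_rows", "kwargs": {
  "motion": [
    [-1, -5, 20, 0, 0, 0.0, 0],
    [-1, -20, 55, 0, 0, 0.05, 0],
    [-1, -35, 100, 0, 0, 0.1, 0],
    [-1, -50, 145, 0, 0, 0.15, 0],
    [-1, -65, 190, 0, 0, 0.2, -0.03],
    [-1, -80, 235, 0, 0, 0.25, -0.06],
    [-1, -95, 280, 0, 0, 0.3, -0.08],
    [-1, -110, 325, 0, 0, 0.35, -0.1],
    [-1, -125, 370, 0, 0.02, 0.4, -0.12],
    [-1, -140, 415, 0, 0.026, 0.432, -0.137]
  ]
}}

```text
clock: 6.25
position: [0.4355, -0.1009, 0.2023]
ee_rot: [-3.025, -0.279, -0.632]
force: [2.0, 0.1, 0.8]
width: 0.004
```

```bash
python3 - <<'E'
from h import *
plan((.42,-.24,.2),rot(11,25))
E
```

```text
t 6.25 pos [ 0.4355 -0.1009  0.2023] F [1.97 0.08 0.77] shift mm [-38.2 133.9 -14.3] turn [ 0.002  0.024 -0.008] w 0.0
```

{"fn": "play_rows", "kwargs": {
  "motion": [
    [-1, -10, 40, -3, 0, 0.02, 0],
    [-1, -20, 80, -7, 0, 0.024, -0.008],
    [-1, -30, 120, -10, 0, 0.024, -0.008],
    [-1, -38, 150, -14, 0, 0.024, -0.008],
    [-1, -38, 160, -14, 0, 0.024, -0.008],
    [-1, -38, 160, -14, 0, 0.024, -0.008],
    [-1, -38, 160, -14, 0, 0.024, -0.008]
  ]
}}

```text
clock: 6.95
position: [0.4235, -0.2662, 0.198]
ee_rot: [-3.018, -0.285, -0.662]
force: [-0.7, 0.4, -0.7]
width: 0.006
```

```bash
cat > st.py <<'E'
from h import *
p=arm.get_image('wrist'); W=cloud(p)
H,S,V=cv2.split(cv2.cvtColor(p['img'],cv2.COLOR_BGR2HSV))
box=(W[...,0]>.42)&(W[...,0]<.65)&(W[...,1]>-.3)&(W[...,1]<-.08)&(W[...,2]>.045)&(W[...,2]<.12)
for n,m in [('green',(H>50)&(H<75)&(S>130)),('blue',(H>100)&(H<125)&(S>110))]:
    k,l,st,_=cv2.connectedComponentsWithStats((m&box).astype(np.uint8))
    for i in range(1,k):
        if st[i,4]>60:
            q=W[l==i]; print(n,st[i],q.mean(0).round(4),np.percentile(q,2,0).round(4),np.percentile(q,98,0).round(4),[np.round(x,4) for x in cv2.minAreaRect(q[:,:2].astype(np.float32))])
# panel plane: dark pixels
m=box&(V<80)&(W[...,2]<.1)
q=W[m]; q=q[::3]
best=None; rng=np.random.default_rng(0)
for _ in range(300):
    a=q[rng.choice(len(q),3,False)]; nn=np.cross(a[1]-a[0],a[2]-a[0]); L=np.linalg.norm(nn)
    if L<1e-6: continue
    nn/=L; nn*=np.sign(nn[2])
    if abs(nn[2]-np.cos(np.radians(25)))>.05: continue
    c=(abs((q-a[0])@nn)<.002).sum()
    if best is None or c>best[0]: best=(c,a[0],nn)
q=q[abs((q-best[1])@best[2])<.002]; c=q.mean(0); nn=np.linalg.svd(q-c)[2][2]; nn*=np.sign(nn[2])
print('panel',len(q),c.round(4),nn.round(3),'tilt',np.degrees(np.arccos(nn[2])).round(1),'yaw',np.degrees(np.arctan2(-nn[1],-nn[0])).round(1))
E
cat > run2.py <<'E'
from st import *
plan((.42,-.24,.2),rot(11,25))
cv2.imwrite('pics/w2.png',p['img'])
E
python3 run2.py
```

```text
green [280 167  20  38 729] [ 0.5144 -0.2523  0.0733] [ 0.5045 -0.27    0.0678] [ 0.524  -0.2347  0.0798] [array([ 0.5162, -0.2529]), array([0.0227, 0.0382]), np.float64(7.9604)]
blue [264  59  16  23 361] [ 0.4769 -0.1502  0.0661] [ 0.4704 -0.1591  0.0598] [ 0.4837 -0.1401  0.0696] [array([ 0.4781, -0.1496]), array([0.0154, 0.0191]), np.float64(10.4645)]
blue [264  95  16  21 325] [ 0.483  -0.1793  0.0659] [ 0.4766 -0.1883  0.0574] [ 0.4897 -0.1701  0.0695] [array([ 0.4842, -0.1792]), array([0.0155, 0.0178]), np.float64(10.7251)]
blue [264 128  16  20 287] [ 0.4889 -0.2084  0.066 ] [ 0.4825 -0.2174  0.0615] [ 0.4971 -0.1997  0.0695] [array([ 0.4906, -0.2084]), array([0.016 , 0.0179]), np.float64(9.1858)]
panel 2774 [ 0.5069 -0.1747  0.0693] [-0.421 -0.085  0.903] tilt 25.4 yaw 11.5
t 7.0 pos [ 0.424  -0.2648  0.1982] F [ 0.22  0.78 -1.  ] shift mm [  1.4 -25.1  -1.3] turn [ 0.001  0.004 -0.001] w 0.0
```

View pics/w2.png

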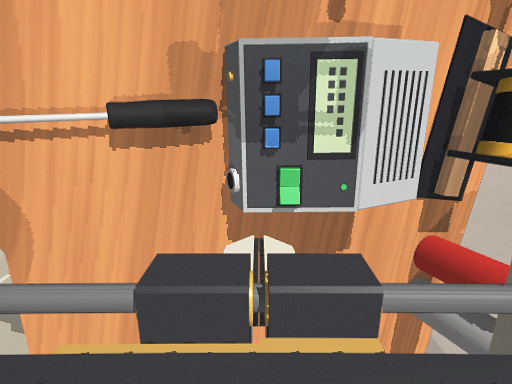

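The wrist picture shows the green rocker at (290,186), raised half towards the bottom, and the middle key at (272,105). The panel normal and the 79 mm spacing agree with the given sizes. I'll approach 30 mm off the raised half.

```bash
python3 - <<'E'
from h import *
plan((.5046,-.2686,.1048),rot(11.3,25))
E
```

```text
t 7.0 pos [ 0.424  -0.2648  0.1982] F [ 0.22  0.78 -1.  ] shift mm [ 32.   19.  117.7] turn [ 0.003  0.004 -0.006] w 0.0
```

{"fn": "play_rows", "kwargs": {
  "motion": [
    [-1, 15, 10, 20, 0, 0, 0],
    [-1, 32, 19, 50, 0, 0.004, -0.006],
    [-1, 32, 19, 80, 0.003, 0.004, -0.006],
    [-1, 32, 19, 105, 0.003, 0.004, -0.006],
    [-1, 32, 19, 117, 0.003, 0.004, -0.006],
    [-1, 32, 19, 117, 0.003, 0.004, -0.006],
    [-1, 32, 19, 117, 0.003, 0.004, -0.006]
  ]
}}

```text
clock: 7.7
position: [0.5041, -0.2671, 0.1055]
ee_rot: [-3.01, -0.3, -0.667]
force: [0.0, -0.4, -0.2]
width: 0.006
```

```bash
python3 - <<'E'
from h import *
plan((.5172,-.266,.0777),rot(11.3,25))
E
```

```text
t 7.7 pos [ 0.5041 -0.2671  0.1055] F [ 0.02 -0.38 -0.18] shift mm [ 0.1  1.6 30.7] turn [-0.001  0.     0.001] w 0.01
```

{"fn": "play_rows", "kwargs": {
  "motion": [
    [-1, 0, 1.5, 8, 0, 0, 0],
    [-1, 0, 1.5, 16, 0, 0, 0],
    [-1, 0, 1.5, 23, 0, 0, 0],
    [-1, 0, 1.5, 27, 0, 0, 0],
    [-1, 0, 1.5, 30, 0, 0, 0],
    [-1, 0, 1.5, 32, 0, 0, 0],
    [-1, 0, 1.5, 32, 0, 0, 0]
  ]
}}

```text
clock: 8.4
position: [0.5178, -0.2663, 0.0768]
ee_rot: [-3.011, -0.3, -0.668]
force: [-0.3, -0.9, 1.7]
width: 0.005
```

{"fn": "play_rows", "kwargs": {
  "motion": [
    [-1, 0, 0, 1, 0, 0, 0],
    [-1, 0, 0, 2, 0, 0, 0],
    [-1, 0, 0, 3, 0, 0, 0],
    [-1, 0, 0, 3, 0, 0, 0]
  ]
}}

```text
clock: 8.8
position: [0.519, -0.2661, 0.0741]
ee_rot: [-3.011, -0.299, -0.668]
force: [-0.2, 0.4, 1.2]
width: -0.0
```

{"fn": "play_rows", "kwargs": {
  "motion": [
    [-1, 0, 0, 1, 0, 0, 0],
    [-1, 0, 0, 2, 0, 0, 0],
    [-1, 0, 0, 2, 0, 0, 0]
  ]
}}

```text
clock: 9.1
position: [0.5199, -0.266, 0.0723]
ee_rot: [-3.011, -0.299, -0.668]
force: [-1.8, -1.7, 5.3]
width: 0.008
```

{"fn": "play_rows", "kwargs": {
  "motion": [
    [-1, 0, 0, 0.5, 0, 0, 0],
    [-1, 0, 0, 1, 0, 0, 0],
    [-1, 0, 0, 1, 0, 0, 0]
  ]
}}

```text
clock: 9.4
position: [0.5202, -0.266, 0.0716]
ee_rot: [-3.011, -0.299, -0.669]
force: [-2.6, -0.5, 7.1]
width: 0.002
```

{"fn": "play_rows", "kwargs": {
  "motion": [
    [-1, 0, 0, 0.7, 0, 0, 0],
    [-1, 0, 0, 1, 0, 0, 0],
    [-1, 0, 0, 1, 0, 0, 0]
  ]
}}

```text
clock: 9.7
position: [0.5205, -0.266, 0.071]
ee_rot: [-3.01, -0.298, -0.67]
force: [-4.4, 0.2, 9.0]
width: 0.003
```

{"fn": "play_rows", "kwargs": {
  "motion": [
    [-1, 0, 0, -4, 0, 0, 0],
    [-1, 0, 0, -20, 0, 0, 0],
    [-1, 0, 0, -60, 0, 0, 0],
    [-1, 0, 0, -100, 0, 0, 0],
    [-1, 0, 0, -110, 0, 0, 0],
    [-1, 0, 0, -110, 0, 0, 0]
  ]
}}

```text
clock: 10.3
position: [0.475, -0.2756, 0.1723]
ee_rot: [-3.01, -0.298, -0.674]
force: [0.8, 0.9, -0.2]
width: 0.004
```

```bash
cat > run3.py <<'E'
from st import *
plan((0,0,0),rot(11.3,25))
g=(H>50)&(H<75)&(S>130)&box; q=W[g]; d=(q-c)@nn; y=(q[:,:2]-[.5144,-.2523])@[-.196,.981]
for a in np.arange(-.018,.019,.004):
    s=abs(y-a)<.002; print(a.round(3),s.sum(),(d[s].mean()*1000).round(1) if s.any() else '')
E
python3 run3.py
```

```text
green [243 158  24  42 965] [ 0.5144 -0.2522  0.0737] [ 0.5031 -0.2701  0.0682] [ 0.5248 -0.235   0.0802] [array([ 0.5149, -0.2531]), array([0.0193, 0.0382]), np.float64(14.9248)]
blue [220  25  20  29 559] [ 0.4775 -0.1505  0.0656] [ 0.4712 -0.159   0.0565] [ 0.4848 -0.1403  0.0697] [array([ 0.4784, -0.1493]), array([0.0151, 0.0198]), np.float64(10.6321)]
blue [221  69  20  26 471] [ 0.4833 -0.1794  0.066 ] [ 0.4766 -0.1882  0.0579] [ 0.4915 -0.1702  0.0697] [array([ 0.4846, -0.1791]), array([0.0157, 0.0188]), np.float64(10.0997)]
blue [223 109  19  24 413] [ 0.4891 -0.2088  0.0662] [ 0.4826 -0.2175  0.0573] [ 0.498  -0.2002  0.0695] [array([ 0.4909, -0.2086]), array([0.016 , 0.0184]), np.float64(10.1456)]
panel 3694 [ 0.5107 -0.1904  0.0697] [-0.422 -0.09   0.902] tilt 25.6 yaw 12.0
t 10.35 pos [ 0.4751 -0.2748  0.1711] F [ 0.51  0.72 -0.46] shift mm [-445.4 -362.9  -20.1] turn [-0.001 -0.003  0.001] w 0.01
-0.018 69 7.1
-0.014 110 6.4
-0.01 93 6.3
-0.006 111 5.8
-0.002 128 4.3
0.002 108 6.4
0.006 96 8.5
0.01 98 10.1
0.014 117 11.5
0.018 71 8.8
```

The green rocker is on, with the outer half down at 6–7 mm and the inner half up at 11.5 mm. Next, 30 mm off the middle key.

```bash
python3 - <<'E'
from h import *
plan((.4713,-.1825,.0954),rot(11.3,25))
E
```

```text
t 10.35 pos [ 0.4751 -0.2748  0.1711] F [ 0.51  0.72 -0.46] shift mm [-19.1 -91.2  74.7] turn [-0.001 -0.003  0.001] w 0.01
```

{"fn": "play_rows", "kwargs": {
  "motion": [
    [-1, -10, -30, 0, 0, 0, 0],
    [-1, -19, -65, 0, 0, 0, 0],
    [-1, -19, -91, 15, 0, 0, 0],
    [-1, -19, -91, 45, 0, 0, 0],
    [-1, -19, -91, 70, 0, 0, 0],
    [-1, -19, -91, 75, 0, 0, 0],
    [-1, -19, -91, 75, 0, 0, 0]
  ]
}}

```text
clock: 11.05
position: [0.4708, -0.1815, 0.0927]
ee_rot: [-3.009, -0.3, -0.665]
force: [-1.3, 0.2, 0.2]
width: 0.008
```

```bash
python3 - <<'E'
from h import *
plan((.484,-.1797,.0683),rot(11.3,25))
E
```

```text
t 11.05 pos [ 0.4708 -0.1815  0.0927] F [-1.35  0.25  0.25] shift mm [ 1.8  0.9 27.8] turn [-0.003  0.001  0.001] w 0.01
```

{"fn": "play_rows", "kwargs": {
  "motion": [
    [-1, 1, 1, 8, 0, 0, 0],
    [-1, 1, 1, 16, 0, 0, 0],
    [-1, 1, 1, 23, 0, 0, 0],
    [-1, 1, 1, 27, 0, 0, 0],
    [-1, 1, 1, 30, 0, 0, 0],
    [-1, 1, 1, 31, 0, 0, 0],
    [-1, 1, 1, 31, 0, 0, 0]
  ]
}}

```text
clock: 11.75
position: [0.4842, -0.1797, 0.0648]
ee_rot: [-3.009, -0.3, -0.664]
force: [-2.7, 0.9, 2.5]
width: 0.004
```

{"fn": "play_rows", "kwargs": {
  "motion": [
    [-1, 0, 0, 1, 0, 0, 0],
    [-1, 0, 0, 1.5, 0, 0, 0],
    [-1, 0, 0, 1.5, 0, 0, 0]
  ]
}}

```text
clock: 12.05
position: [0.4848, -0.1795, 0.0635]
ee_rot: [-3.009, -0.3, -0.664]
force: [-1.9, -0.0, 3.6]
width: 0.004
```

{"fn": "play_rows", "kwargs": {
  "motion": [
    [-1, 0, 0, 0.8, 0, 0, 0],
    [-1, 0, 0, 1.5, 0, 0, 0],
    [-1, 0, 0, 1.5, 0, 0, 0]
  ]
}}

```text
clock: 12.35
position: [0.4855, -0.1794, 0.0622]
ee_rot: [-3.009, -0.3, -0.664]
force: [-2.4, 0.2, 4.6]
width: 0.004
```

{"fn": "play_rows", "kwargs": {
  "motion": [
    [-1, 0, 0, -4, 0, 0, 0],
    [-1, 0, 0, -20, 0, 0, 0],
    [-1, 0, 0, -60, 0, 0, 0],
    [-1, 0, 0, -100, 0, 0, 0],
    [-1, -10, 60, -110, 0, 0, 0],
    [-1, -10, 85, -110, 0, 0, 0],
    [-1, -10, 85, -110, 0, 0, 0],
    [-1, -10, 85, -110, 0, 0, 0]
  ]
}}

```text
clock: 13.15
position: [0.4477, -0.2743, 0.1573]
ee_rot: [-3.009, -0.298, -0.663]
force: [0.0, 1.1, -0.4]
width: 0.002
```

```bash
cat >> run3.py <<'E'
for nme in ['wrist']: cv2.imwrite('pics/w3.png',p['img'])
t=arm.get_image('top'); cv2.imwrite('pics/top2.png',t['img'])
T=cloud(t)
m=(T[...,0]>.45)&(T[...,0]<.66)&(T[...,1]>.02)&(T[...,1]<.32)&(T[...,2]>.032)&(T[...,2]<.13)
print('strip',cv2.minAreaRect(T[m][:,:2].astype(np.float32)))
E
python3 run3.py
```

```text
green [279 167  25  42 982] [ 0.5144 -0.2527  0.0736] [ 0.5029 -0.2711  0.0679] [ 0.5251 -0.2352  0.0801] [array([ 0.5151, -0.2541]), array([0.0203, 0.0393]), np.float64(14.5312)]
blue [262  35  19  28 519] [ 0.4772 -0.1504  0.0662] [ 0.4705 -0.1596  0.0627] [ 0.4845 -0.1414  0.0693] [array([ 0.4788, -0.1496]), array([0.0166, 0.0196]), np.float64(8.9851)]
blue [262  78  18  26 446] [ 0.483  -0.1792  0.0662] [ 0.4765 -0.1881  0.0605] [ 0.4896 -0.1696  0.0697] [array([ 0.4843, -0.1789]), array([0.0154, 0.0193]), np.float64(8.1912)]
blue [262 119  18  23 395] [ 0.4889 -0.2088  0.0663] [ 0.4824 -0.2176  0.0627] [ 0.4961 -0.2002  0.0694] [array([ 0.4907, -0.2088]), array([0.0165, 0.0181]), np.float64(8.6285)]
panel 3708 [ 0.5092 -0.1871  0.0692] [-0.423 -0.089  0.902] tilt 25.6 yaw 11.9
t 13.2 pos [ 0.4476 -0.2732  0.157 ] F [-0.51 -0.28 -0.22] shift mm [-415.6 -355.8  -17.8] turn [-0.005  0.003  0.   ] w 0.01
-0.018 76 6.9
-0.014 97 6.8
-0.01 113 6.2
-0.006 124 5.4
-0.002 126 4.4
0.002 95 6.2
0.006 93 8.3
0.01 100 10.0
0.014 116 11.6
0.018 70 8.9
strip ((0.5520884394645691, 0.17983365058898926), (0.05630948022007942, 0.24923326075077057), 2.982656478881836)
```

View pics/top2.png

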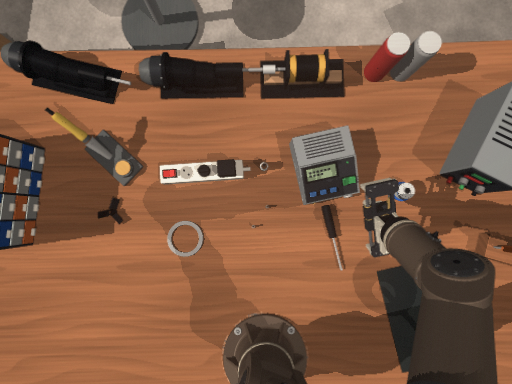

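The top view shows nothing disturbed: strip at (200,171), station at (325,165), both unmoved. The arm is clear, so I'm handing in.

```bash
python3 -c "
from cell import arm
print(arm.sign_off(), arm.observe()['force'])"
```

```text
the job is handed in; nothing more can be done
the job is handed in; nothing more can be done
```

The job is done and handed in at about 13 s of robot time. I pressed the strip's red rocker, then the station's green rocker, then tapped the middle blue key, all with shut fingertips. Sign-off gives no verdict, so what follows rests on my own checks.

- **Strip rocker:** it was pressed with about 9 N. Depth afterwards shows the outer half down (about 48 mm high) and the inner half up (about 53 mm).
- **Station rocker:** it was pressed with about 10 N. The outer half now stands 6–7 mm out from the panel and the inner half about 11.5 mm.
- **Middle key:** it was pressed with about 5 N, roughly 4 mm or more of travel judging by the force and the fingertip position. It is back up to the same height as the other two keys, which I did not touch.
- **Bench:** the strip and the station's keys and rocker measured within about 1 mm of where they were at the start. The last top view shows nothing knocked over or out of place, and the force reading was near zero with the arm clear.

No check failed or disagreed. The key's travel is inferred from force and position, because I could not read its joint directly.

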